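# Pulse the tablet mill: seat the bayonet lid and hold it half-way

## Task

Give the loaded tablet mill a pulse: pick up its loose lid by the grip bar, set it in the mill's mouth so that its two lugs drop through the two notches and it sits right down, then twist it clockwise (seen from above) against the spring to half-way between open and lock, without going on to the lock click. The mill pulses only as long as the lid is held there, so finish with the lid still gripped, down and steady at half-way. Leave everything else on the trolley undisturbed.

Things in the scene. Friction and masses are not known exactly. Their poses are not given: they have to be found in the camera images.
- mill: Tablet mill, fixed: white box 150 (x) x 135 (y) x 84 mm, switch panel facing its -x, with a round steel chamber 104 mm across on top, open upwards. Origin: centre of its underside, on the chamber's axis; z up. The chamber's aluminium flange is 6 mm thick, its top 136 mm above the trolley. Ribs on the flange show where the lid's bar points: one rib open, two half-way, three lock
- mill_mouth (a point): On the chamber's vertical axis, 14 mm below the flange top, at the floor where the lid's lugs come to rest (122 mm above the trolley). Axes as the mill. The flange has a round bore 71 mm across and two notches, at +x and -x of this frame, each 20 mm wide and reaching out to radius 45 mm. Below it runs a lug track 8 mm high, closed on the anticlockwise side of the notches
- lid_grip (a point): The mill's loose lid, 120 to 220 g, 61 mm tall, at first standing upright on the trolley. Point: centre of the grip bar, on the lid's axis, 45 mm above its underside; x along the bar, z up. Bar 66 long, 18 thick, 40 mm high, on a round plate 92 mm across (its top 21.5 mm above the underside). Seated, this point is 45 mm above mill_mouth
- lid_lug (a point): Outer end of one of the lid's two lugs, 42 mm from the lid's axis and 3 mm above its underside. The two lugs stick out opposite each other at the foot of a steel plug 66 mm across, in line with the grip bar; each is 12 mm wide and 6 mm thick. Both are alike, so the lid fits either way round
- switch_ring (a joint): Spring-loaded switch ring in the mill, turned by the lid's lugs: 0 open (at rest), grows in rad as the seated lid turns clockwise seen from above. From bar in line with the notches the lid turns 0.1 rad freely, then ring and lid turn together. Half-way 0.6 (spring 0.08 N m; it turns the lid back if let go). From 0.7 the lugs ride onto ball catches; lock click 1.2, stop 1.3
- dose_cup_mid (a point): Bystander: clear plastic dose cup, 39 mm across, 38 mm tall, upright, loose; the point is half-way up
- pill_bottle_mid (a point): Bystander: amber pill bottle, 38 mm across, 72 mm tall, upright, loose; the point is half-way up
- limb_clamp_mid (a point): Bystander: grey limb-electrode clamp lying flat, 85 x 24 x 28 mm, loose; the point is at its middle, 12 mm up
- splitter_mid (a point): Bystander: tablet splitter, white box 75 x 52 x 24 mm with a clear top, loose; the point is half-way up
- gel_bottle_a_mid (a point): Bystander: white gel bottle with a nozzle, 50 mm across, 156 mm tall, upright, loose; the point is 70 mm up
- gel_bottle_b_mid (a point): Bystander: a second gel bottle like the first; the point is 70 mm up
- swab_jar_mid (a point): Bystander: glass swab jar with a round steel lid and a ball knob, 88 mm across, 115 mm tall, loose; the point is 55 mm up. Its lid is not the mill's
Mind the look-alikes: they are no part of the job. What is shaped like the part that bears lid_grip but blue or purple is not meant.

How it is judged:
By the outcome, as a careful person would: the job done as asked, in the order asked, and still so for the second after the job is handed in, while the arm keeps its last pose, push and grip.
It also fails if it takes over 45 s, if anything falls off the work surface, if the arm or the gripper's body presses on something with over 40 N, if the wrist force passes 120 N, or if a joint passes its speed limit or range.

## Robot

A 6-joint arm with a two-finger parallel gripper is mounted at the origin on the work surface. World frame = base frame: x ahead of the robot, y to its left, z up, the work surface at z = 0. Lengths are in mm, angles in rad, forces in N, time in s.
With the tool pointing down it reaches from about 275 to 825 mm from the base axis. Payload 4.9 kg.
Tool frame: the origin (TCP) lies at the very end of the fingers, on their centre line; the grasp point (between the pads) lies 19 mm behind it; z points along the fingers, y is the line along which they close (so a half turn about z gives the same grasp; the last joint's range is limited). The gripper opens to 85 mm and grips with 20 to 120 N. Pads are 22 mm wide; open, the fingers measure 114 mm over their backs; the gripper's body (76 mm by 85 mm) begins 54 mm behind the grasp point. The pads swing forward as they close: fully open they stand 13 mm farther back than shut.
Start: joints at [-1.278, 0.326, -0.193, 1.052, 0, 1.437], TCP at [227.691, -500.675, 231.281] pointing down, gripper open.
Joint ranges: [-2.65, 2.65], [-0.97, 1.79], [-1.3, 1.35], [-1.93, 2.1], [-1.47, 1.37], [-3.14, 3.14]. Speed limits (rad/s): [2.57, 2.57, 3.14, 3.14, 3.14, 3.14].

## Interface

Orientations are given as [roll, pitch, yaw] about the fixed x, y, z axes, in that order (R = Rz(yaw) Ry(pitch) Rx(roll)).
In Python, from bench import bot, solve_ik, imaging gives the robot as it stands. Calls block until the motion is done:
- bot.move_ptp(position, orientation): joint-space move of the TCP to a pose.
- bot.movel(position, rot=None, max_speed=150, threshold=None): straight line of the TCP; rot=None keeps the orientation; max_speed is the mean speed in mm/s. With threshold (N) it stops when the force on the tool has changed by that much, and returns True; else False.
- bot.move_j(angles): joint-space move.
- bot.grip(opening, effort=None): opening from 0.0 (shut) to 1.0 (fully open); effort is the grip in N (None keeps the last); returns when the fingers have stopped.
- bot.dwell(seconds).
- solve_ik(position, orientation): joint angles nearest the present ones, or None.
- bot.get_state(): the state.
- imaging.capture(name): name is "scene" or "side" or "wrist"; returns the picture (420x560x3 uint8, blue, green, red); there is no depth.
- imaging.camera_model(name): a dict with "K" (3x3 intrinsics, pixels), "k1" (the pictures are not rectified: a ray, as slopes to the right and down, at radius r is drawn at 1 + k1 r^2 times it, then the intrinsics apply), "position" and "rotation" of the camera in the world. Camera axes: x right, y up, looking along -z (the intrinsics and any distortion apply to the point x, -y, -z); pixel columns grow to the right and rows downward; lengths in mm; the calibration is good to about 2 mm. A picture is of the moment at which its call begins: read the wrist's pose just before it. camera_model takes no time and is no camera call; for the wrist camera it gives the pose at the moment of the call.
A pose or a line that the arm cannot do raises bot.IKError and nothing moves.
- bot.sign_off(): hands the job in; it is judged then, once.
The state is a dict: "t": time; "qpos": joint angles; "joint_velocities": joint speeds; "effort": joint torques, N m; "tcp_pos": TCP position; "orientation": TCP orientation; "contact_force": force on the tool from outside, world axes, zero at the start; "wrist_torque": the same for the moment, N m; "opening": opening from 0.0 (shut) to 1.0 (fully open); "gripper_force": force on a finger pad.
Only numpy, scipy, OpenCV 4.12 (cv2) and the standard library are available. Lean on these libraries where they do the work, as an engineer would, in place of code of your own. Each camera call takes 0.05 s, during which the arm holds its last target. There are 200 camera calls.

## Working session

There is one attempt and no reset: what is moved stays moved. The work goes in short steps, each a Python script; the robot and the scene stay as the last script left them, time stands still between calls to the robot, and variables do not carry over. Pictures are saved under pics/ and viewed, at most 10 in all, crops included, and the job is handed in when it is done.

```bash
ls; mkdir -p pics; python3 - <<'E'
from bench import bot, imaging
import cv2, numpy as np
a=imaging.capture("scene");b=imaging.capture("side")
cv2.imwrite("pics/scene0.png",a);cv2.imwrite("pics/side0.png",b);cv2.imwrite("pics/wrist0.png",imaging.capture("wrist"))
np.set_printoptions(suppress=True,precision=3)
for n in("scene","side","wrist"):
  m=imaging.camera_model(n);print(n,m)
print(bot.get_state())
E
```

```text
pics
scene {'K': array([[437.71 ,   0.   , 275.801],
       [  0.   , 437.71 , 214.009],
       [  0.   ,   0.   ,   1.   ]]), 'k1': -0.031833286282514035, 'position': array([925.319, 454.205, 834.668]), 'rotation': array([ 0.626, -0.007,  2.415])}
side {'K': array([[417.677,   0.   , 275.168],
       [  0.   , 417.677, 210.474],
       [  0.   ,   0.   ,   1.   ]]), 'k1': -0.06489491522112338, 'position': array([ 415.028, -494.071,  763.98 ]), 'rotation': array([ 0.724, -0.012, -0.289])}
wrist {'K': array([[343.196,   0.   , 274.309],
       [  0.   , 343.196, 212.492],
       [  0.   ,   0.   ,   1.   ]]), 'k1': -0.0533224439095362, 'position': array([ 301.873, -466.9  ,  374.009]), 'rotation': array([-0.328,  0.001, -1.145])}
{'t': 0.15, 'qpos': array([-1.278,  0.327, -0.193,  1.052, -0.   ,  1.437]), 'joint_velocities': array([-0.001, -0.003,  0.004, -0.001, -0.   , -0.001]), 'effort': array([ -0.   , -44.37 ,  26.267,   0.01 ,  -0.   ,   0.   ]), 'tcp_pos': array([ 227.55 , -500.255,  230.69 ]), 'orientation': array([-3.14 , -0.   ,  0.427]), 'contact_force': array([0.432, 0.186, 1.137]), 'wrist_torque': array([-0.019, -0.013,  0.017]), 'gripper_force': 0.0, 'opening': 1.0023474259918168}
```

View pics/scene0.png

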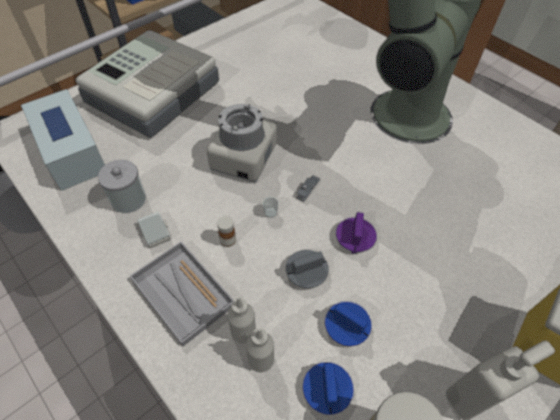

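View pics/side0.png

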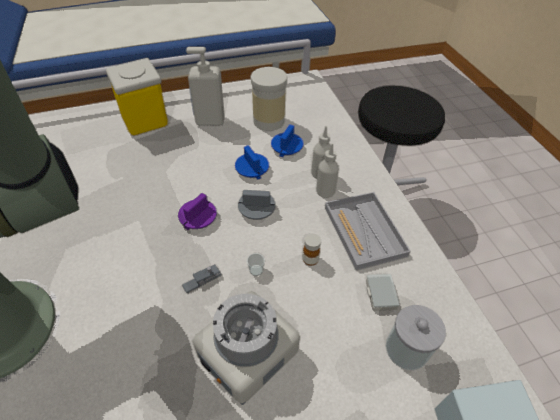

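Scene view: four lid-shaped parts. Grey is at scene (307,268) / side (257,203), purple at (357,234), and blue at (348,324) and (328,388). The grey one fits, because blue and purple are excluded and the swab jar (122,185) is a different thing. The mill is at scene (240,130) / side (247,330). I'll confirm in one crop and triangulate.

```bash
cat > h.py <<'E'
from bench import bot, solve_ik, imaging
import cv2, numpy as np
from scipy.spatial.transform import Rotation as R
np.set_printoptions(suppress=True,precision=3)
def ray(m,uv):
    K=m["K"]; d=np.array([m["k1"],0,0,0],float)
    p=cv2.undistortPoints(np.array([[uv]],float),K,d)[0,0]
    v=R.from_euler("xyz",m["rotation"]).apply([p[0],-p[1],-1.])
    return np.array(m["position"]),v
def onz(m,uv,z):
    o,v=ray(m,uv); return o+v*(z-o[2])/v[2]
def tri(obs):
    A=np.zeros((3,3));b=np.zeros(3)
    for m,uv in obs:
        o,v=ray(m,uv);v=v/np.linalg.norm(v);P=np.eye(3)-np.outer(v,v);A+=P;b+=P@o
    return np.linalg.solve(A,b)
def proj(m,X):
    p=R.from_euler("xyz",m["rotation"]).inv().apply(np.array(X)-m["position"])
    x,y=p[0]/-p[2],-p[1]/-p[2];f=1+m["k1"]*(x*x+y*y);K=m["K"]
    return np.array([K[0,0]*x*f+K[0,2],K[1,1]*y*f+K[1,2]])
E
python3 - <<'E'
from h import *
S=imaging.camera_model("scene");D=imaging.camera_model("side")
for n,a,b in(("lid",(306,259),(257,198)),("mill",(241,115),(246,319)),("gelb",(260,340),(328,170)),("cup",(271,207),(256,264)),("clamp",(308,188),(203,278)),("pill",(227,232),(312,250)),("purple",(358,224),(197,205)),("blue",(348,318),(252,157))):
    print(n,tri([(S,a),(D,b)]),onz(S,a,40)[:2],onz(D,b,40)[:2])
a=cv2.imread("pics/scene0.png");b=cv2.imread("pics/side0.png")
f=lambda i,x,y,w,h:cv2.resize(i[y:y+h,x:x+w],(400,300),interpolation=cv2.INTER_CUBIC)
cv2.imwrite("pics/crop.png",np.vstack([np.hstack([f(a,260,228,100,75),f(b,210,168,100,75)]),np.hstack([f(a,195,90,100,75),f(b,180,280,133,100)])]))
E
```

```text
lid [573.343 159.589  48.132] [569.198 156.736] [575.571 166.672]
mill [ 464.495 -181.758  145.24 ] [ 391.723 -278.057] [ 475.069 -130.002]
gelb [764.058 218.907  39.293] [753.511 224.909] [774.003 211.705]
cup [527.115  -3.037  23.298] [534.613   6.64 ] [525.205 -14.527]
clamp [412.788   4.039   6.877] [432.882  22.164] [413.228 -18.005]
pill [650.303  -9.019  34.869] [651.202  -5.604] [649.493 -12.911]
purple [432.405 172.953  53.299] [421.278 168.909] [434.835 183.446]
blue [600.228 305.417  45.243] [599.165 303.989] [600.686 312.085]
```

View pics/crop.png

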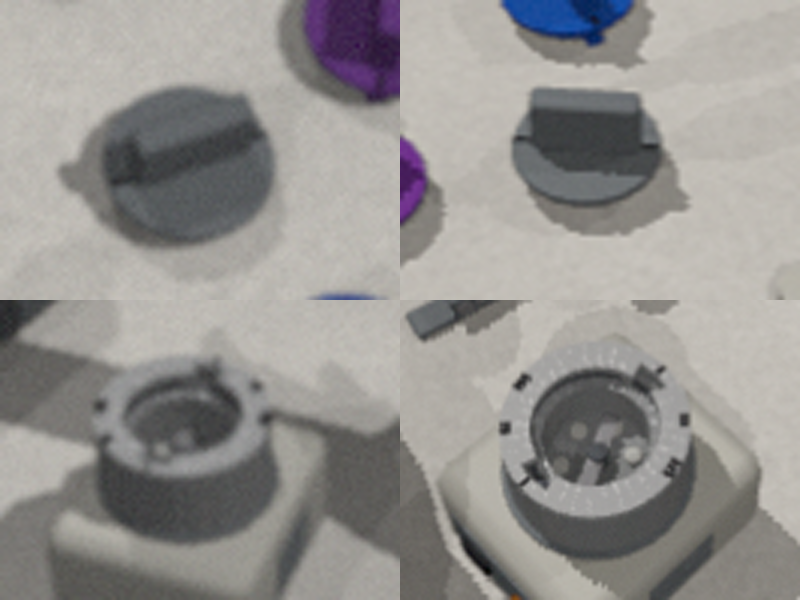

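The crop confirms the grey lid: it stands upright, bar along about -0.3 rad, lugs visible in line with the bar. In the mill's flange the notches are at side px (225,337) and (263,306). Next is a close wrist view of the mill, then of the lid.

```bash
python3 - <<'E'
from h import *
S=imaging.camera_model("scene");D=imaging.camera_model("side")
a,b=[onz(D,p,136) for p in((224,337),(264,305))];print(a,b,(a+b)/2)
ym=np.arctan2(b[1]-a[1],b[0]-a[0]);print("mill yaw",ym)
a,b=[onz(D,p,61) for p in((243,192),(270,193))];print((a+b)/2,np.arctan2(b[1]-a[1],b[0]-a[0]))
for k in(-1,0,1):
  for n,p,y in(("lid",[573,160,40],-.3),("mill",[464,-182,170],ym),("millt",[464,-182,150],ym-.7)):
    print(n,k,y+k*np.pi,solve_ik(p,[np.pi,0,y+k*np.pi]))
E
```

```text
[ 425.904 -199.07   136.   ] [ 502.302 -161.709  136.   ] [ 464.103 -180.39   136.   ]
mill yaw 0.4548347372207659
[574.289 164.852  61.   ] -0.3283989623676204
lid -1 -3.441592653589793 [ 0.148  0.593 -0.303  0.674  0.     0.448]
mill -1 -2.6867579163690274 [-0.522  0.285 -0.419  0.867  0.    -0.977]
millt -1 -3.386757916369027 [-0.522  0.306 -0.447  0.818  0.    -0.277]
lid 0 -0.3 [ 0.148  0.593 -0.303  0.674  0.    -2.693]
mill 0 0.4548347372207659 [-0.522  0.285 -0.419  0.867  0.     2.165]
millt 0 -0.24516526277923406 [-0.522  0.306 -0.447  0.818  0.     2.865]
lid 1 2.8415926535897933 [ 0.148  0.593 -0.303  0.674  0.     0.448]
mill 1 3.596427390810559 [-0.522  0.285 -0.419  0.867  0.    -0.977]
millt 1 2.896427390810559 [-0.522  0.306 -0.447  0.818  0.    -0.277]
```

```bash
python3 - <<'E'
from h import *
bot.move_ptp([464,-181,316],[np.pi,0,.455-np.pi]); bot.dwell(.2)
M=imaging.camera_model("wrist");cv2.imwrite("pics/wm.png",imaging.capture("wrist"));s=bot.get_state();print(s["t"],s["tcp_pos"],s["orientation"],M["position"],M["rotation"])
np.savez("wm.npz",**M)
bot.move_ptp([574,162,241],[np.pi,0,np.pi-.32]); bot.dwell(.2)
M=imaging.camera_model("wrist");cv2.imwrite("pics/wl.png",imaging.capture("wrist"));s=bot.get_state();print(s["t"],s["tcp_pos"],s["orientation"],M["position"],M["rotation"])
np.savez("wl.npz",**M)
cv2.imwrite("pics/w2.png",np.hstack([cv2.imread("pics/wm.png")[60:380,80:480],cv2.imread("pics/wl.png")[60:380,80:480]]))
E
```

```text
2.4667 [ 463.879 -181.285  315.866] [ 3.141 -0.    -2.687] [ 387.585 -218.813  459.197] [-0.329 -0.     2.024]
4.0917 [574.276 161.095 241.334] [3.141 0.    2.82 ] [493.741 186.345 384.625] [-0.33  -0.     1.248]
```

View pics/w2.png

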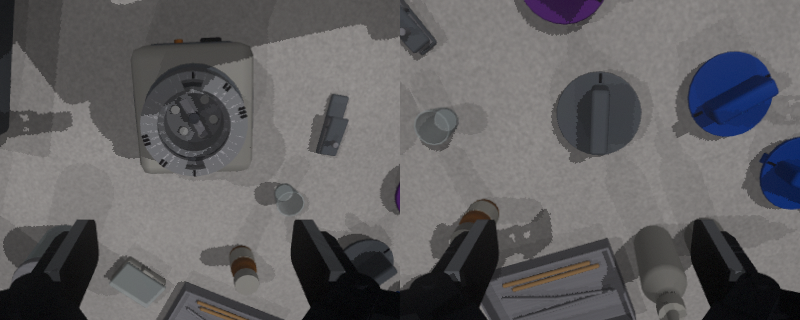

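Left half, mill: flange centred near wrist px (275,178), with the notches up and down at about (274,138) and (274,218). Right half, lid: plate centre near (279,172), bar nearly vertical in the image. Enlarging both for exact pixels.

```bash
python3 - <<'E'
import cv2,numpy as np
a=cv2.imread("pics/wm.png")[115:245,210:340];b=cv2.imread("pics/wl.png")[115:245,215:345]
f=lambda i:cv2.resize(cv2.convertScaleAbs(i,alpha=1.6),(400,400),interpolation=cv2.INTER_CUBIC)
cv2.imwrite("pics/w3.png",np.hstack([f(a),f(b)]))
E
```

```text
(no output)
```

View pics/w3.png

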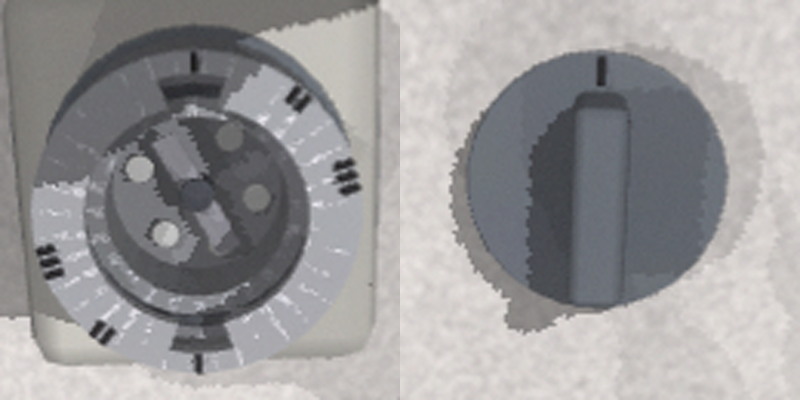

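Left: mill ribs in crop px are open (194,62)/(199,364), half-way (298,98)/(102,332), lock (347,177)/(50,262). Right: plate edges at x 468–727 and y 49–308, bar top face x 577–627 and y 108–303, index line at x 601.

```bash
python3 - <<'E'
from h import *
from scipy.optimize import least_squares
s=130/400
wm=dict(np.load("wm.npz"));wl=dict(np.load("wl.npz"))
m=lambda x,y,z=136:onz(wm,(210+(x+.5)*s-.5,115+(y+.5)*s-.5),z)[:2]
l=lambda x,y,z:onz(wl,(215+(x-400+.5)*s-.5,115+(y+.5)*s-.5),z)[:2]
def circ(P):
    P=np.array(P);return least_squares(lambda q:np.hypot(*(P-q[:2]).T)-q[2],[*P.mean(0),40]).x
ang=lambda a,b:np.arctan2(*(a-b)[::-1])
for a,b in(((194,62),(199,364)),((298,98),(102,332)),((347,177),(50,262))):
    p,q=m(*a),m(*b);print("rib mid",(p+q)/2,"ang",ang(p,q),"r",np.hypot(*(p-q))/2)
p,q=m(194,78),m(201,350);print("notch",(p+q)/2,ang(p,q),np.hypot(*(p-q))/2)
print("flange",circ([m(*x) for x in((32,210),(364,200),(200,374),(60,290),(340,290),(300,345),(100,350))]))
print("bore",circ([m(*x) for x in((84,215),(309,215),(120,142),(275,142))]))
print("plate",circ([l(*x,21.5) for x in((468,175),(727,180),(598,49),(520,77),(690,90),(700,254),(655,293),(545,297))]))
p,q=l(602,108,61),l(598,303,61);print("bar",(p+q)/2,ang(p,q),np.hypot(*(p-q)))
p,q=l(577,200,61),l(627,200,61);print("barw",(p+q)/2,np.hypot(*(p-q)))
p=l(601,70,21.5);print("mark",p)
E
```

```text
rib mid [ 462.866 -182.928] ang -2.673345777699602 r 49.00632224489918
rib mid [ 462.652 -183.079] ang 2.911338939841073 r 48.96868654313878
rib mid [ 462.891 -182.936] ang 2.3103285601804058 r 48.86586493659413
notch [ 462.636 -182.679] -2.664131714305533 44.14646100992601
flange [ 463.651 -181.833   51.948]
bore [ 464.317 -182.149   35.584]
plate [571.847 165.342  45.552]
bar [571.255 166.029] 2.8037092963818457 62.984423956131245
barw [568.898 167.484] 15.69138507816184
mark [535.051 178.957]
```

```bash
python3 - <<'E'
from h import *
yl=2.80; o=[np.pi,0,yl]
bot.move_ptp([571.6,165.6,110],o)
print(bot.movel([571.6,165.6,28],max_speed=80,threshold=8),bot.get_state()["tcp_pos"])
bot.grip(0,60); bot.dwell(.2); s=bot.get_state();print(s["t"],s["opening"],s["gripper_force"],s["tcp_pos"],s["orientation"],s["contact_force"])
bot.movel([571.6,165.6,205],max_speed=150)
bot.move_ptp([463,-182.7,215],[np.pi,0,-2.673]); bot.dwell(.3)
s=bot.get_state();print(s["t"],s["opening"],s["tcp_pos"],s["orientation"],s["contact_force"],s["wrist_torque"])
np.savez("wh.npz",**imaging.camera_model("wrist"))
w=imaging.capture("wrist");d=imaging.capture("side")
cv2.imwrite("pics/wh.png",w);cv2.imwrite("pics/sh.png",d)
cv2.imwrite("pics/held.png",np.hstack([cv2.resize(cv2.convertScaleAbs(w[110:410,130:430],alpha=1.5),(400,400)),cv2.resize(d[200:400,150:350],(400,400))]))
E
```

```text
False [572.143 165.678  28.564]
6.675 0.2025568419938464 58.6036491394043 [571.698 165.614  28.2  ] [3.141 0.    2.8  ] [ 0.016 -0.121  4.391]
9.675 0.20425005970577867 [ 463.312 -182.17   214.945] [ 3.142  0.    -2.672] [-0.168 -0.123 -2.131] [-0.063  0.043 -0.003]
```

View pics/held.png

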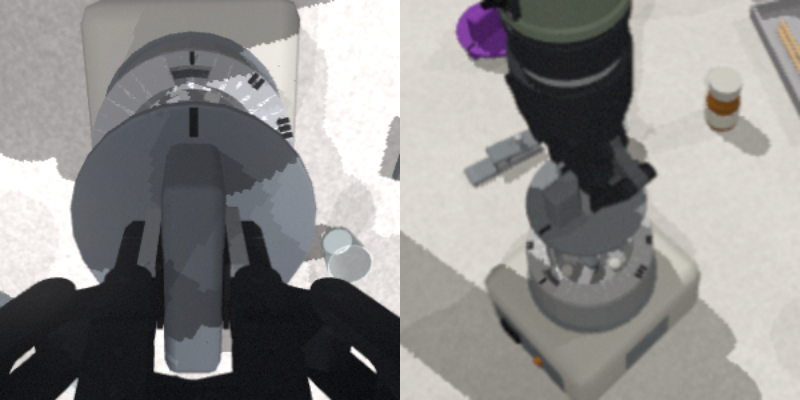

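```bash
python3 - <<'E'
from h import *
from scipy.optimize import least_squares
w=dict(np.load("wh.npz"));t=np.array([463.312,-182.17]);y=-2.672
ex=np.array([np.cos(y),np.sin(y)]);ey=np.array([np.sin(y),-np.cos(y)])
f=lambda a,b,z:onz(w,(130+(a+.5)*.75-.5,110+(b+.5)*.75-.5),z)[:2]
P=np.array([f(*p,208.2) for p in((72,205),(316,205),(193,103),(95,150),(293,150),(240,112),(146,112))])
c=least_squares(lambda q:np.hypot(*(P-q[:2]).T)-q[2],[*t,46]).x;print(c,"in tool:",(c[:2]-t)@ex,(c[:2]-t)@ey)
m=f(193,123,208.2)-t;print("mark tool",m@ex,m@ey)
p=f(193,156,247.7)-t;print("bar end",p@ex,p@ey)
for a,b in((192,58),(190,75)):
  q=f(a,b,136);print("mill rib/notch, rel tool",(q-t)@ex,(q-t)@ey)
E
```

```text
[ 462.878 -182.123   45.199] in tool: 0.36557604172045655 0.23796354403293415
mark tool 38.747452401150866 -0.05914402013520383
bar end 41.987799528477055 -0.09381210046964894
mill rib/notch, rel tool 49.498986274207056 -0.46555110677511435
mill rib/notch, rel tool 41.145309450985074 -1.4611516519551393
```

```bash
python3 - <<'E'
from h import *
def p(r=None):
    s=bot.get_state();print(r,round(s["t"],2),s["tcp_pos"],s["orientation"],s["contact_force"],s["wrist_torque"],s["opening"])
o=[np.pi,0,-2.673]
bot.movel([463,-182.7,170],o,max_speed=80);p()
r=bot.movel([463,-182.7,149.5],o,max_speed=25,threshold=6);p(r)
E
```

```text
None 10.48 [ 463.198 -182.86   170.231] [-3.141  0.    -2.673] [ 0.243 -0.711 -2.221] [-0.024 -0.039  0.006] 0.1990863399134076
True 11.23 [ 462.718 -182.549  150.162] [ 3.141 -0.    -2.673] [0.084 0.36  3.981] [ 0.025  0.045 -0.033] 0.20368154160430202
```

Seated: TCP z is 150.2, as predicted. Now twisting clockwise in small steps while watching the torque.

```bash
python3 - <<'E'
from h import *
def p(r=None):
    s=bot.get_state();print(r,round(s["t"],2),s["tcp_pos"],s["orientation"][2],s["contact_force"],s["wrist_torque"],s["opening"])
bot.grip(0,80)
for k in range(1,8):
    bot.movel([462.8,-182.5,149.8],[np.pi,0,-2.673-.1*k],max_speed=20);p(k)
    if abs(bot.get_state()["wrist_torque"][2])>.8: break
bot.dwell(.5);p()
w=imaging.capture("wrist");d=imaging.capture("side");np.savez("wt.npz",**imaging.camera_model("wrist"))
cv2.imwrite("pics/wt.png",w)
cv2.imwrite("pics/tw.png",np.hstack([cv2.resize(cv2.convertScaleAbs(w[110:410,130:430],alpha=1.5),(400,400)),cv2.resize(d[260:400,180:320],(400,400))]))
E
```

```text
1 11.7 [ 463.181 -182.745  150.21 ] -2.7707982883014886 [-0.731  0.23   5.059] [ 0.011  0.136 -0.118] 0.19998307375385208
2 11.95 [ 463.157 -182.692  150.203] -2.87021099818594 [-0.135  0.76   4.949] [ 0.055  0.099 -0.043] 0.20296450967764343
3 12.2 [ 463.124 -182.609  150.211] -2.970095762544462 [-0.476  0.54   4.906] [ 0.096  0.112 -0.113] 0.2027653261507554
4 12.45 [ 463.079 -182.567  150.19 ] -3.070156603135307 [0.479 0.588 5.88 ] [ 0.143  0.202 -0.126] 0.19902403677647804
5 12.7 [ 463.082 -182.505  150.204] 3.1131423790607395 [-0.936  0.784  5.511] [ 0.209  0.185 -0.047] 0.19969215552022804
6 12.95 [ 463.073 -182.441  150.205] 3.0131495712587735 [-0.546  0.949  5.779] [ 0.272  0.178 -0.034] 0.2011962497569225
7 13.2 [ 463.074 -182.37   150.208] 2.9132165176297664 [-0.804  1.678  5.645] [ 0.273  0.108 -0.077] 0.1947304107086736
None 13.7 [ 463.083 -182.385  150.215] 2.913338849178571 [-1.02   0.583  5.597] [ 0.297  0.199 -0.049] 0.20164273825944606
```

View pics/tw.png

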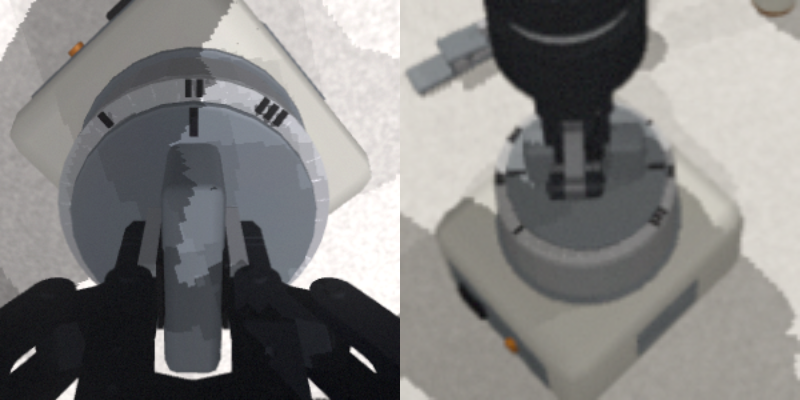

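The lid's index line (crop px 193,122) points between the two half-way ribs (188 and 200, y 88). The lid is seated flat, still gripped and steady.

```bash
python3 -c "
from bench import bot
print(bot.sign_off())"
```

```text
the job is handed in; nothing more can be done
None
```

The grey lid is seated in the mill and held gripped at half-way, its index line on the two-rib mark and short of the lock click; the job was handed in at about 14 s on the robot's clock.

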